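# Rinse the brush and sort away the coating bench

## Robot

A 6-joint arm with a two-finger parallel gripper is mounted at the origin on the work surface. World frame = base frame: x ahead of the robot, y to its left, z up, the work surface at z = 0. Lengths are in m, angles in rad, forces in N, time in s.
With the tool pointing down it reaches from about 0.4 to 0.825 m from the base axis. Payload 7 kg.
Tool frame: the origin (TCP) lies at the very end of the fingers, on their centre line; the grasp point (between the pads) lies 19 mm behind it (arm.grasp_offset is the distance from the TCP to the grasp point, in m); z points along the fingers, y is the line along which they close (so a half turn about z gives the same grasp; the last joint's range is limited). The gripper opens to 88 mm and grips with 3 to 60 N. Pads are 19 mm wide; open, the fingers measure 130 mm over their backs; the gripper's body (78 mm by 193 mm) begins 47 mm behind the grasp point.
Start: joints at [0.288, 0.359, 0.012, 0, -1.224, -0.288], TCP at [0.675, -0, 0.227] pointing down, gripper open.
Joint ranges: [-3.07, 3.07], [-1.43, 2.12], [-1.02, 1.25], [-3.03, 1.67], [-3.05, -0], [-3.03, 3.03]. Speed limits (rad/s): [2.39, 2.39, 3.01, 3.14, 3.14, 3.14].

## Interface

Orientations are given as [roll, pitch, yaw] about the fixed x, y, z axes, in that order (R = Rz(yaw) Ry(pitch) Rx(roll)).
In Python, from station import get_state, cams, arm, nets gives the robot as it stands.
- The arm moves only by the shell command python3 -m creep 'ROWS' [FORCE]. ROWS is a JSON object of lists of equal length, an entry for each row: "translation": the shift along the world's x, y, z in mm, a list of three; "spin": the turn about the world's z in rad; "gripper": the opening, from 0 (shut) to 1 (fully open). In form: {"translation": [[dx, dy, dz], ...], "spin": [spin, ...], "gripper": [gripper, ...]}. A call has 1 to 8 rows; each row shifts and turns the commanded pose from where the row before left it; what a row does not reach is not made up. A row lasts 1/10 s, in which the tool goes at most 50 mm and 8.59 degrees, less where a joint would pass 70% of its speed; a pose out of reach is approached as far as the arm can. A call is refused whole if a number of a shift passes 50 or a number of a turn 0.15, either way. A call with a gripper value outside its range is refused whole. The fingers move at their own pace and stop on an object; FORCE is the grip in N (left out, the last holds). Time passes only in rows, so rows that do not move let the fingers close. It gives the time, the measured TCP pose, the force, the opening and the grip force at its end, in the units of the state.
- get_state(): the state, without advancing time (a new reading comes with each control period).
- cams.grab_frame(name): name is "scene" or "side" or "wrist"; returns a dict with "img" (400x640x3 uint8, red, green, blue), "mtx" (3x3 intrinsics, pixels), "D" ([k1, k2, p1, p2, k3] as OpenCV has them; the pictures are not rectified), "R" (3x3) and "t" (3): a world point X has camera coordinates R X + t. Camera axes: x right, y down, z forward; pixel columns grow to the right and rows downward; lengths in m; the calibration is good to about 2 mm. A picture is of the moment at which its call begins. There is no depth.
- arm.job_done(): hands the job in; it is judged then, once.
Trained networks look in the newest picture that a camera, given by its name, has taken for a name from the list of things; names that differ only in an ending like _2 or _b are one class to them, and where a whole thing is asked for, a point or a joint stands for the part that bears it (a point fixed in the world has none). Each returns a list of dicts, best first, with "confidence" (0 to 1); they miss things now and then, are a little off and sometimes report something else, mostly with a low value. They report only what shows in the picture. A call takes as long as a camera call. They do not tell look-alikes from the thing itself.
- nets.search_frame(camera, label): "centre" ([x, y, z] in m, in world coordinates, good to about 4 mm: the middle of the surface that is visible of it).
- nets.pinpoint(camera, label): "centre" ([x, y, z] in m, in world coordinates, good to about 4 mm: a listed point, or the origin of a listed thing).
The state is a dict: "t": time; "q": joint angles; "qd": joint speeds; "joint_efforts": joint torques, N m; "eef_pos": TCP position; "ee_rot": TCP orientation; "force": force on the tool from outside, world axes, zero at the start; "moment": the same for the moment, N m; "width": finger opening in m; "gripper_force": force on a finger pad.
Only numpy, scipy, OpenCV 4.12 (cv2) and the standard library are available. Lean on these libraries where they do the work, as an engineer would, in place of code of your own. Each camera call takes 0.05 s, during which the arm holds its last target. There are 200 camera calls.

## Task

Clear up the coating bench: rinse the round brush by dipping its bristles, held in the gripper, well down into the open steel can, then stand it upright on its bristles in a free compartment of the orange crate. Sort the loose pieces too, in any order: every capped jar stands upright in the crate, one piece to a compartment, and every cork sanding block goes into the shallow metal tray. Leave the spray bottle, the closed tin and the yellow bottle where they are.

Things in the scene. Friction and masses are not known exactly. Their poses are not given: they have to be found in the camera images.
- crate: Fixed orange bottle crate, outside 182 x 182 mm, 36 mm tall, open on top, outer walls and the cross of two dividers 6 mm thick, making 2 x 2 square compartments of 82 mm (centres at x = +-44, y = +-44 mm in its frame). Origin: centre of its underside; x and y along its sides, z up. It may stand left or right.
- crate_in (a point): Centre of the crate's inner floor (6 mm above the bench), axes as the crate's.
- tray: Fixed shallow aluminium tray, outside 220 (x) x 140 (y) mm, 30 mm tall, walls and floor 4 mm, undivided. Origin: centre of its underside, z up. It stands on the side where the crate is not.
- tray_in (a point): Centre of the tray's inner floor (4 mm above the bench), axes as the tray's.
- can: Fixed open steel rinse can, round, outside diameter 90 mm at the rim and a little narrower below, 80 mm tall, wall 3 mm, closed flat floor 4 mm up, 84 mm wide inside at the mouth, narrowing to about 70 mm at the floor. Origin: centre of its underside.
- can_rim (a point): Centre of the can's mouth, 80 mm above the bench.
- brush: Round stippling brush standing upright on its bristles, 140 mm tall: pale bristles 46 mm in diameter from 0 to 38 mm, steel ferrule 48 mm in diameter to 60 mm, wooden handle 24 mm in diameter from 60 to 140 mm. About 0.14 kg. Origin: centre of the bristles' flat end (underside), z up along the handle.
- jar0: A capped round jar, brown glass with a white screw cap of the same diameter: 58 mm diameter, 72 mm tall, upright at the start, about 0.22 kg. Origin: centre of its underside, z up its axis. May be absent (None).
- jar1: A capped round jar, brown glass with a white screw cap of the same diameter: 58 mm diameter, 72 mm tall, upright at the start, about 0.22 kg. Origin: centre of its underside, z up its axis. May be absent (None).
- jar2: A capped round jar, brown glass with a white screw cap of the same diameter: 58 mm diameter, 72 mm tall, upright at the start, about 0.22 kg. Origin: centre of its underside, z up its axis. May be absent (None).
- block0: A cork sanding block, 70 x 36 x 30 mm (x long, y, z up), about 0.09 kg, lying flat on the bench at the start. Origin: centre of its underside. May be absent (None).
- block1: A cork sanding block, 70 x 36 x 30 mm (x long, y, z up), about 0.09 kg, lying flat on the bench at the start. Origin: centre of its underside. May be absent (None).
- block2: A cork sanding block, 70 x 36 x 30 mm (x long, y, z up), about 0.09 kg, lying flat on the bench at the start. Origin: centre of its underside. May be absent (None).
- spray: Bystander: white spray bottle, 72 mm diameter, 200 mm tall. Leave alone. Origin: centre of underside.
- tin: Bystander: closed steel tin, 100 mm diameter, 110 mm tall. Leave alone. Origin: centre of underside.
- hardener: Bystander: yellow bottle, 60 mm diameter, 120 mm tall. Leave alone. Origin: centre of underside.
Mind the look-alikes: they are no part of the job. What is shaped like the jar1 but purple or turquoise is not meant.

How it is judged:
By the outcome, as a careful person would: the job done as asked, in the order asked, and still so for the second after the job is handed in, with the robot touching nothing.
Of jar0, jar1, jar2 only 2 to 3 are there at a start; the rules pass over those that are not, and their reading is None.
Of block0, block1, block2 only 2 to 3 are there at a start; the rules pass over those that are not, and their reading is None.
At some moment in a run one of block0, block1, block2 may be knocked a few centimetres aside while the robot is not near it.
It also fails if it takes over 210 s, if anything falls off the work surface, if the arm or the gripper's body presses on something with over 40 N, if the wrist force passes 120 N, or if a joint passes its speed limit or range.

## Working session

There is one attempt and no reset: what is moved stays moved. The work goes in short steps, Python scripts to look and compute and a shell command to move; the robot and the scene stay as the last step left them, time stands still between calls to the robot, and variables do not carry over. Pictures are saved under pics/ and viewed, at most 14 in all, crops included, and the job is handed in when it is done.

```bash
mkdir -p pics; ls
cat > h.py <<'E'
import numpy as np, cv2
from station import get_state, cams, arm, nets
def snap(c,fn=None):
    f=cams.grab_frame(c)
    if fn: cv2.imwrite('pics/'+fn,f['img'][:,:,::-1])
    return f
def proj(f,P):
    r=cv2.Rodrigues(np.array(f['R'],float))[0]
    return cv2.projectPoints(np.array(P,float).reshape(-1,1,3),r,np.array(f['t'],float),np.array(f['mtx'],float),np.array(f['D'],float))[0].reshape(-1,2)
def ray(f,px,z):
    u=cv2.undistortPoints(np.array(px,float).reshape(-1,1,2),np.array(f['mtx'],float),np.array(f['D'],float)).reshape(-1,2)
    R=np.array(f['R']);t=np.array(f['t'])
    C=-R.T@t
    d=np.c_[u,np.ones(len(u))]@R
    return C+d*((z-C[2])/d[:,2])[:,None]
E
python3 - <<'E'
from h import *
fs={c:snap(c,c+'0.png') for c in ['scene','side']}
for n in ['crate','tray','can','can_rim','brush','jar0','block0','spray','tin','hardener']:
    for c in ['scene','side']:
        for d in nets.pinpoint(c,n)[:6]:
            print(n,c,np.round(d['centre'],3),round(d['confidence'],2),proj(fs[c],d['centre']).round()[0])
print(get_state())
E
```

```text
pics
crate scene [ 0.496  0.337 -0.001] 0.74 [350. 175.]
crate side [ 0.496  0.336 -0.001] 0.75 [278. 154.]
tray scene [ 0.492 -0.344 -0.001] 0.66 [219. 284.]
tray scene [ 0.492 -0.344  0.003] 0.21 [219. 283.]
tray side [ 0.49  -0.34   0.002] 0.73 [303. 310.]
can scene [0.687 0.077 0.005] 0.96 [364. 224.]
can side [ 0.684  0.082 -0.002] 0.67 [339. 195.]
can_rim scene [0.689 0.086 0.081] 0.65 [367. 202.]
can_rim side [0.69  0.081 0.075] 0.72 [342. 179.]
brush scene [ 0.689 -0.114  0.002] 0.93 [333. 260.]
brush side [ 0.692 -0.108 -0.   ] 0.72 [354. 236.]
brush side [0.687 0.082 0.077] 0.62 [341. 178.]
jar0 scene [0.455 0.115 0.002] 0.93 [307. 199.]
jar0 scene [ 0.47  -0.129 -0.003] 0.9 [265. 239.]
jar0 scene [ 0.592 -0.136 -0.   ] 0.87 [298. 253.]
jar0 scene [ 0.351  0.125 -0.002] 0.62 [283. 190.]
jar0 scene [0.38  0.036 0.001] 0.59 [274. 204.]
jar0 side [ 0.351  0.128 -0.004] 0.87 [243. 197.]
jar0 side [0.453 0.121 0.   ] 0.84 [272. 194.]
jar0 side [ 0.59  -0.136  0.001] 0.78 [325. 247.]
jar0 side [ 0.468 -0.129 -0.001] 0.65 [285. 251.]
block0 scene [ 0.572  0.129 -0.   ] 0.8 [340. 2
[... 453 characters left out ...]
{'t': 1.1, 'q': array([ 2.88100432e-01,  3.58562437e-01,  1.18951011e-02,  1.92132080e-05,
       -1.22414062e+00, -2.88121261e-01]), 'qd': array([-8.43995639e-04, -5.00093451e-05,  7.98642784e-04,  2.14591623e-03,
       -6.82090660e-04, -1.49022253e-04]), 'joint_efforts': array([-1.17241238e-03, -5.82398272e+01,  2.93303883e+01,  7.00235635e+00,
        1.24360219e-02, -3.94607082e-05]), 'eef_pos': array([ 6.74962834e-01, -2.98867491e-05,  2.26586883e-01]), 'ee_rot': array([ 3.14158664e+00, -2.06286069e-05, -1.57081063e+00]), 'force': array([-0.53302813,  0.8299744 , -0.3349726 ]), 'moment': array([-0.0086495 , -0.01240086, -0.03334198]), 'gripper_force': 0.0, 'width': 0.08749697852534334}
```

View pics/scene0.png

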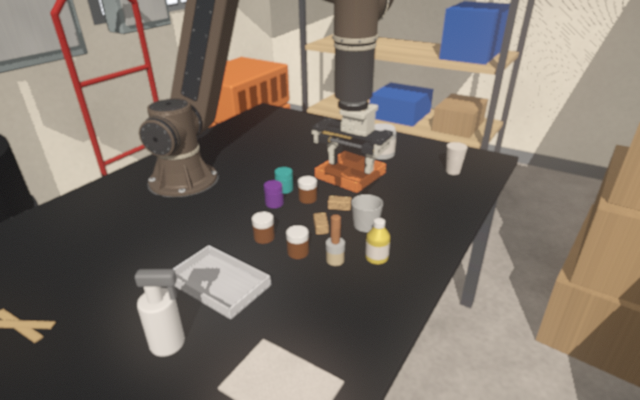

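View pics/side0.png

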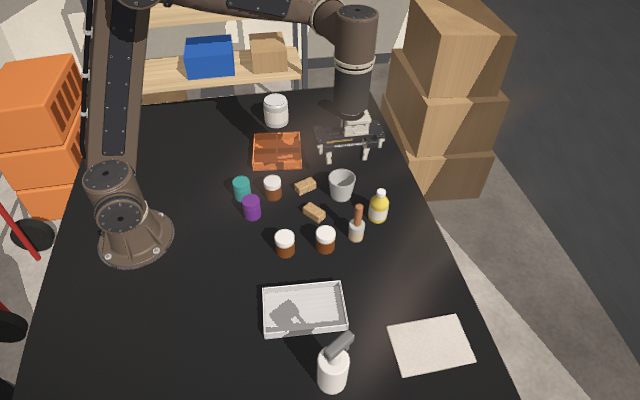

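The scene shows brown/white jars at about (307,190), (263,228) and (297,243), with a purple look-alike at (274,194) and a turquoise one at (284,180). Cork blocks are at (339,203) and (321,223), the brush at (335,245), the can at (367,213), the crate at (350,170) and the tray at (219,280). The side view agrees: jars (272,187), (285,243), (325,239); purple (251,207); turquoise (241,188).

Candidates:
- **Jars:** the three brown ones are meant; purple and turquoise are not.
- **Brush:** only the one at side (356,225). The net's hit at the can is false.

Next I fit the block, crate and tray yaws and check them in a crop.

```bash
cat > fit.py <<'E'
from h import *
from scipy.optimize import differential_evolution
def box(x,y,a,L,W,H,z0=0):
    c,s=np.cos(a),np.sin(a)
    return np.array([[x+c*u-s*v,y+s*u+c*v,z] for u in(-L/2,L/2) for v in(-W/2,W/2) for z in(z0,z0+H)])
def cork(img):
    h=cv2.cvtColor(img,cv2.COLOR_RGB2HSV); return cv2.inRange(h,(8,70,60),(22,190,255))
def fitbox(fs,mf,x,y,dims,r=.03,amax=np.pi/2):
    S=6; data=[]
    for f in fs:
        p=proj(f,box(x,y,0,dims[0]+.06,dims[0]+.06,dims[2])); o=p.min(0).astype(int); e=p.max(0).astype(int)
        m=mf(f['img'])[o[1]:e[1],o[0]:e[0]]; m=cv2.resize(m,None,fx=S,fy=S,interpolation=cv2.INTER_LINEAR)>127
        data.append((f,o,m))
    def cost(v):
        t=0
        for f,o,m in data:
            q=((proj(f,box(v[0],v[1],v[2],*dims))-o+.5)*S).astype(np.int32)
            k=np.zeros(m.shape,np.uint8); cv2.fillConvexPoly(k,cv2.convexHull(q),1)
            t+=1-(m&(k>0)).sum()/max(1,(m|(k>0)).sum())
        return t/len(data)
    s=differential_evolution(cost,[(x-r,x+r),(y-r,y+r),(-amax,amax)],seed=1,maxiter=40,popsize=12)
    return s.x.round(4),round(s.fun,3)
E
python3 - <<'E'
from fit import *
fs=[snap(c) for c in('scene','side')]
w=snap('wrist','wrist0.png')
for b in[(.572,.127),(.578,-.001)]:
    for F in(fs,fs[:1],fs[1:]): print('block',fitbox(F,cork,*b,(.07,.036,.03)))
orange=lambda i:cv2.inRange(cv2.cvtColor(i,cv2.COLOR_RGB2HSV),(5,120,40),(16,255,255))
gray=lambda i:cv2.inRange(cv2.cvtColor(i,cv2.COLOR_RGB2HSV),(0,0,70),(180,60,255))
print('crate',fitbox(fs[1:],orange,.496,.337,(.182,.182,.036),.02,.7))
print('tray',fitbox(fs[1:],gray,.491,-.342,(.22,.14,.03),.02,.7), fitbox(fs,gray,.491,-.342,(.22,.14,.03),.02,.7))
i=fs[1]['img'][125:265,225:400]
i=cv2.resize(i,None,fx=4,fy=4,interpolation=cv2.INTER_CUBIC)
cv2.imwrite('pics/crop1.png',i[:,:,::-1])
E
```

```text
block (array([0.5703, 0.1299, 0.366 ]), np.float64(0.417))
block (array([0.5673, 0.131 , 0.2992]), np.float64(0.644))
block (array([0.5707, 0.1295, 0.3828]), np.float64(0.179))
block (array([ 0.5794,  0.0012, -0.8805]), np.float64(0.382))
block (array([0.6022, 0.0033, 0.0347]), np.float64(0.569))
block (array([ 5.795e-01,  5.000e-04, -8.822e-01]), np.float64(0.089))
crate (array([ 0.494 ,  0.3384, -0.1067]), np.float64(0.023))
tray (array([ 0.4911, -0.3431, -0.0559]), np.float64(0.282)) (array([ 0.4919, -0.3431, -0.066 ]), np.float64(0.448))
```

View pics/crop1.png

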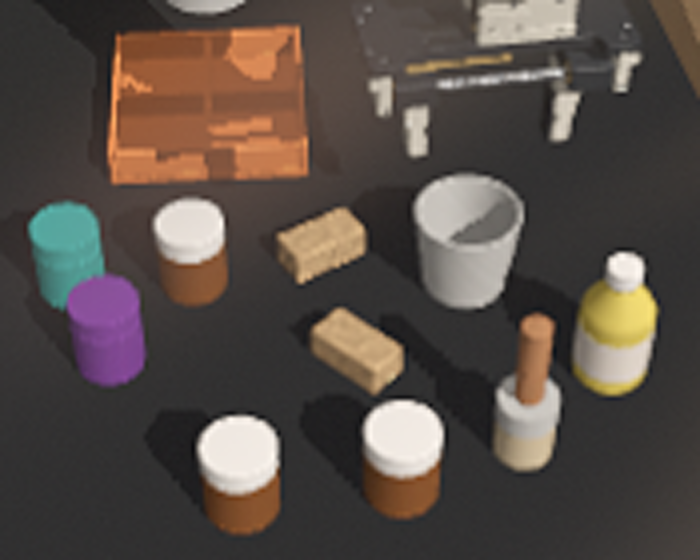

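View pics/wrist0.png

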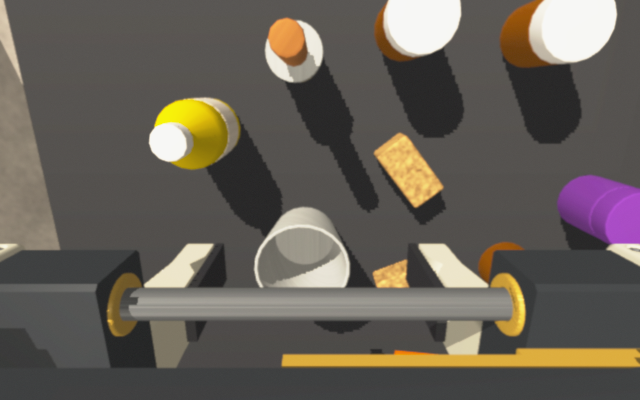

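The crop confirms the picks: the brown/white jars at crop (190,250), (240,470) and (402,455) are the right ones; purple (105,330) and turquoise (65,255) stay. The wrist view shows two cork blocks, the can and the brush, with all gaps clear. I'll start with the jar at (0.454, 0.118), with the fingers turned diagonally.

```bash
python3 -m creep '{"translation":[[-37,20,0],[-37,20,0],[-37,20,0],[-37,20,0],[-37,19,0],[-36,19,0],[0,0,-30],[0,0,-30]],"spin":[-0.13,-0.13,-0.13,-0.13,-0.13,-0.13,0,0],"gripper":[1,1,1,1,1,1,1,1]}' 25
python3 - <<'E'
from h import *
f=snap('side');w=snap('wrist','w1.png')
for c in('side','wrist','scene'):
    if c=='scene': snap(c)
    for d in nets.pinpoint(c,'jar0')[:5]: print(c,np.round(d['centre'],3),round(d['confidence'],2))
E
```

```text
t: 2.05
eef_pos: [0.4539, 0.1193, 0.1676]
ee_rot: [-3.141, 0.005, -2.349]
force: [0.0, -0.0, -0.4]
width: 0.0876
gripper_force: 0.0
side [ 0.349  0.128 -0.002] 0.91
side [ 0.377  0.034 -0.001] 0.91
side [ 0.468 -0.128 -0.001] 0.86
side [ 0.591 -0.137  0.001] 0.61
side [ 0.454  0.12  -0.004] 0.58
wrist [0.459 0.114 0.   ] 0.66
wrist [0.38  0.033 0.002] 0.61
wrist [0.351 0.128 0.002] 0.56
scene [ 0.35   0.127 -0.003] 0.9
scene [ 0.469 -0.132 -0.002] 0.85
scene [ 0.589 -0.138  0.003] 0.74
scene [0.382 0.039 0.003] 0.63
scene [ 0.782 -0.04  -0.   ] 0.5
```

```bash
python3 -m creep '{"translation":[[1,-1,-28],[0,0,-28],[0,0,-28],[0,0,-25],[0,0,-20],[0,0,0],[0,0,0],[0,0,0]],"spin":[0,0,0,0,0,0,0,0],"gripper":[1,1,1,1,1,0,0,0]}' 25
python3 -m creep '{"translation":[[0,0,0],[0,0,0],[0,0,0],[0,0,0],[0,0,10],[0,0,20],[0,0,25],[0,0,25]],"spin":[0,0,0,0,0,0,0,0],"gripper":[0,0,0,0,0,0,0,0]}' 25
```

```text
t: 3.15
eef_pos: [0.4562, 0.1176, 0.0391]
ee_rot: [-3.141, 0.002, -2.351]
force: [-0.2, -0.8, 0.5]
width: 0.0691
gripper_force: 0.0
t: 3.95
eef_pos: [0.4545, 0.1167, 0.1189]
ee_rot: [3.141, -0.0, -2.351]
force: [1.6, 0.8, -1.7]
width: 0.0578
gripper_force: 25.0
```

```bash
python3 -m creep '{"translation":[[0,34,0],[0,34,0],[0,34,0],[0,34,0],[0,34,0],[0,34,0],[0,34,0],[1,32,0]],"spin":[0,0,0,0,0,0,0,0],"gripper":[0,0,0,0,0,0,0,0]}'
python3 -m creep '{"translation":[[0,0,0],[0,0,-20],[0,0,-20],[0,0,-15],[0,0,0]],"spin":[0,0,0,0,0],"gripper":[0,0,0,0,0]}'
python3 - <<'E'
from h import *
f=snap('side')
for c in('side','wrist'):
    w=snap(c,'p_'+c+'.png')
    for d in nets.pinpoint(c,'crate')[:2]: print(c,np.round(d['centre'],3),round(d['confidence'],2))
i=cv2.imread('pics/p_side.png')[90:190,220:360]; j=cv2.imread('pics/p_wrist.png')
i=cv2.resize(i,(560,400)); cv2.imwrite('pics/c2.png',np.vstack([i[:,:],cv2.resize(j,(560,350))])[:600])
E
```

```text
t: 4.75
eef_pos: [0.4555, 0.3883, 0.1183]
ee_rot: [3.141, -0.0, -2.351]
force: [1.4, 0.1, -1.2]
width: 0.0577
gripper_force: 25.0
t: 5.25
eef_pos: [0.4548, 0.3852, 0.0609]
ee_rot: [-3.141, -0.004, -2.351]
force: [0.3, -1.1, -1.8]
width: 0.0578
gripper_force: 25.0
side [ 0.497  0.336 -0.002] 0.67
side [ 0.531 -0.544 -0.002] 0.53
wrist [0.493 0.336 0.   ] 0.89
```

View pics/c2.png

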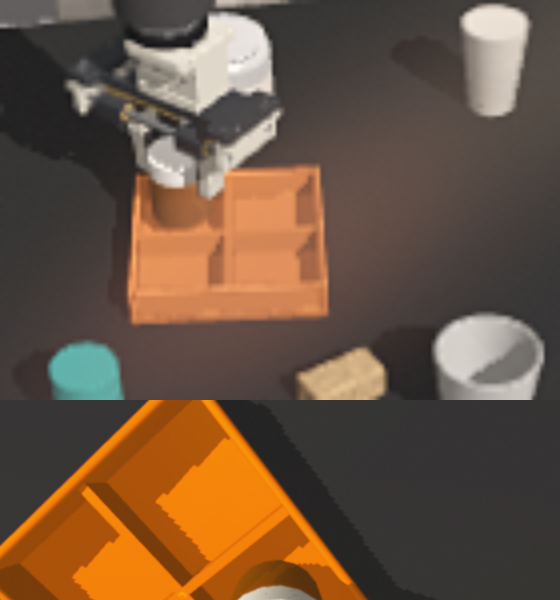

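The crop shows the held jar inside the far-left compartment (jar at (180,190) in the crop), clear of the walls and dividers. I'll set it down.

```bash
python3 -m creep '{"translation":[[0,0,-9],[0,0,-7],[0,0,0],[0,0,0],[0,0,0],[0,0,0],[0,0,0],[0,0,0]],"spin":[0,0,0,0,0,0,0,0],"gripper":[0,0,0,0,0.85,0.85,0.85,0.85]}'
python3 -m creep '{"translation":[[0,0,15],[0,0,25],[0,0,30],[0,0,30],[0,-40,10],[0,-45,0],[0,-45,0],[0,-45,0]],"spin":[0,0,0,0,0,0,0,0],"gripper":[0.85,0.85,0.85,1,1,1,1,1]}'
```

```text
t: 6.3
eef_pos: [0.4561, 0.3871, 0.0468]
ee_rot: [3.142, 0.0, -2.351]
force: [1.0, 0.9, 0.2]
width: 0.0743
gripper_force: 0.0
t: 7.1
eef_pos: [0.4557, 0.2105, 0.1569]
ee_rot: [-3.142, 0.001, -2.35]
force: [1.1, -0.6, 0.2]
width: 0.0874
gripper_force: 0.0
```

```bash
python3 -m creep '{"translation":[[2,-43,0],[2,-43,0],[2,-43,0],[2,-43,0],[2,-43,0],[1,-43,0],[1,-43,0],[1,-39,0]],"spin":[0,0,0,0,0,0,0,0],"gripper":[1,1,1,1,1,1,1,1]}'
python3 - <<'E'
from h import *
for c in('side','scene','wrist'):
    snap(c)
    for n in('jar0','crate'):
      for d in nets.pinpoint(c,n)[:5]: print(c,n,np.round(d['centre'],3),round(d['confidence'],2))
print(get_state()['eef_pos'])
E
```

```text
t: 7.9
eef_pos: [0.4688, -0.1299, 0.157]
ee_rot: [-3.141, 0.001, -2.351]
force: [0.7, 0.5, 0.1]
width: 0.0876
gripper_force: 0.0
side jar0 [ 0.374  0.035 -0.   ] 0.74
side jar0 [ 0.594 -0.136  0.003] 0.73
side jar0 [ 0.466 -0.128  0.002] 0.55
side jar0 [ 0.353  0.126 -0.002] 0.53
side jar0 [0.69  0.08  0.078] 0.18
scene jar0 [ 0.351  0.128 -0.003] 0.74
scene jar0 [ 0.381  0.035 -0.   ] 0.71
scene jar0 [ 0.468 -0.131 -0.004] 0.59
scene jar0 [0.455 0.386 0.009] 0.56
scene jar0 [ 0.573  0.129 -0.002] 0.21
scene crate [ 0.495  0.335 -0.002] 0.82
wrist jar0 [ 0.473 -0.126 -0.002] 0.67
wrist jar0 [ 0.585 -0.138 -0.002] 0.57
wrist jar0 [ 0.58   0.002 -0.   ] 0.3
[ 0.46915541 -0.12704407  0.15670602]
```

```bash
python3 -m creep '{"translation":[[0,0,-28],[0,0,-28],[0,0,-25],[0,0,-22],[0,0,-15],[0,0,0],[0,0,0],[0,0,0]],"spin":[0,0,0,0,0,0,0,0],"gripper":[1,1,1,1,1,0,0,0]}' 25
python3 -m creep '{"translation":[[0,0,0],[0,0,0],[0,0,0],[0,0,0],[0,0,20],[0,0,25],[0,0,30],[0,0,25]],"spin":[0,0,0,0,0,0,0,0],"gripper":[0,0,0,0,0,0,0,0]}'
python3 -m creep '{"translation":[[-2,37,0],[-2,37,0],[-2,37,0],[-2,37,0],[-2,37,0],[-2,37,0],[-2,37,0],[-2,37,0]],"spin":[0,0,0,0,0,0,0,0],"gripper":[0,0,0,0,0,0,0,0]}'
python3 -m creep '{"translation":[[-2,37,0],[-2,37,0],[-2,37,0],[-1,20,0],[0,0,0],[0,0,-25],[0,0,-25],[0,0,-20]],"spin":[0,0,0,0,0,0,0,0],"gripper":[0,0,0,0,0,0,0,0]}'
python3 -m creep '{"translation":[[0,0,0],[0,0,0]],"spin":[0,0],"gripper":[0,0]}'
```

```text
t: 9.15
eef_pos: [0.4698, -0.1276, 0.0395]
ee_rot: [-3.14, 0.001, -2.35]
force: [-0.2, -0.8, -0.6]
width: 0.069
gripper_force: 0.0
t: 9.95
eef_pos: [0.4688, -0.1281, 0.14]
ee_rot: [-3.141, 0.0, -2.351]
force: [0.1, 0.5, -1.6]
width: 0.0574
gripper_force: 25.0
t: 10.75
eef_pos: [0.4523, 0.1693, 0.1386]
ee_rot: [3.141, 0.0, -2.351]
force: [0.5, -0.0, -1.5]
width: 0.0576
gripper_force: 25.0
t: 11.55
eef_pos: [0.4455, 0.2975, 0.0674]
ee_rot: [3.141, -0.001, -2.352]
force: [-0.0, -0.1, -1.7]
width: 0.0575
gripper_force: 25.0
t: 11.75
eef_pos: [0.4461, 0.2982, 0.0688]
ee_rot: [-3.141, -0.001, -2.351]
force: [1.5, -0.5, -1.3]
width: 0.0575
gripper_force: 25.0
```

```bash
python3 -m creep '{"translation":[[0,0,-14],[0,0,-9],[0,0,0],[0,0,0],[0,0,0],[0,0,0],[0,0,0],[0,0,0]],"spin":[0,0,0,0,0,0,0,0],"gripper":[0,0,0,0,0.85,0.85,0.85,0.85]}'
python3 -m creep '{"translation":[[0,0,15],[0,0,25],[0,0,35],[0,0,35],[13,-40,0],[13,-40,0],[13,-40,0],[13,-40,0]],"spin":[0,0,0,0,0,0,0,0],"gripper":[0.85,0.85,0.85,1,1,1,1,1]}'
python3 -m creep '{"translation":[[13,-40,0],[13,-40,0],[13,-40,0],[13,-40,0],[13,-40,0],[14,-40,0],[14,-35,0],[0,0,0]],"spin":[0,0,0,0,0,0,0,0],"gripper":[1,1,1,1,1,1,1,1]}'
python3 - <<'E'
from h import *
for c in('side','scene','wrist'):
    snap(c,'q_'+c+'.png')
    for n in('jar0','brush'):
      for d in nets.pinpoint(c,n)[:5]: print(c,n,np.round(d['centre'],3),round(d['confidence'],2))
E
```

```text
t: 12.55
eef_pos: [0.4461, 0.2991, 0.0458]
ee_rot: [3.142, 0.0, -2.351]
force: [0.1, 0.0, 0.3]
width: 0.0742
gripper_force: 0.0
t: 13.35
eef_pos: [0.4982, 0.1376, 0.1559]
ee_rot: [-3.141, 0.001, -2.35]
force: [0.6, 0.6, -0.1]
width: 0.0876
gripper_force: 0.0
t: 14.15
eef_pos: [0.5918, -0.1398, 0.155]
ee_rot: [-3.141, -0.001, -2.354]
force: [-0.8, 0.8, 0.8]
width: 0.0876
gripper_force: 0.0
side jar0 [ 0.374  0.033 -0.001] 0.92
side jar0 [0.446 0.298 0.004] 0.74
side jar0 [0.452 0.389 0.005] 0.71
side jar0 [ 0.35   0.128 -0.002] 0.63
side jar0 [ 0.581 -0.003 -0.002] 0.33
side brush [ 0.694 -0.108 -0.002] 0.87
scene jar0 [0.379 0.036 0.002] 0.96
scene jar0 [ 0.592 -0.136 -0.002] 0.78
scene jar0 [0.454 0.386 0.01 ] 0.55
scene jar0 [0.444 0.298 0.002] 0.54
scene jar0 [ 0.351  0.127 -0.002] 0.5
scene brush [ 0.572  0.129 -0.004] 0.72
scene brush [ 0.592 -0.136 -0.   ] 0.23
wrist jar0 [ 0.587 -0.139 -0.002] 0.87
wrist jar0 [0.383 0.036 0.   ] 0.85
wrist brush [ 0.692 -0.114 -0.005] 0.85
```

View pics/q_side.png

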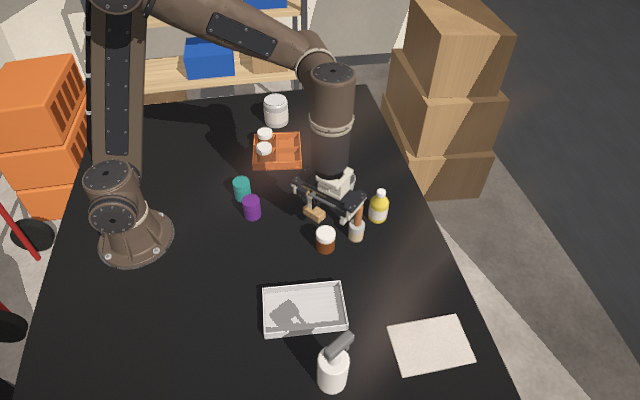

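Side view: both jars stand in the left compartments at (265,134) and (264,150). The third jar is at (325,239) under the gripper, and the brush at (357,225) is clear of it. The second block's place can't be judged while the gripper covers it.

```bash
python3 -m creep '{"translation":[[-1,0,-28],[0,0,-28],[0,0,-25],[0,0,-22],[0,0,-14],[0,0,0],[0,0,0],[0,0,0]],"spin":[0,0,0,0,0,0,0,0],"gripper":[1,1,1,1,1,0,0,0]}' 25
python3 -m creep '{"translation":[[0,0,0],[0,0,0],[0,0,0],[0,0,0],[0,0,20],[0,0,25],[0,0,30],[0,0,25]],"spin":[0,0,0,0,0,0,0,0],"gripper":[0,0,0,0,0,0,0,0]}'
python3 -m creep '{"translation":[[-4,40,0],[-4,40,0],[-4,40,0],[-4,40,0],[-4,40,0],[-4,40,0],[-4,40,0],[-4,40,0]],"spin":[0,0,0,0,0,0,0,0],"gripper":[0,0,0,0,0,0,0,0]}'
python3 -m creep '{"translation":[[-4,40,0],[-4,40,0],[-4,40,0],[-3,40,0],[0,34,0],[0,0,-25],[0,0,-25],[0,0,-20]],"spin":[0,0,0,0,0,0,0,0],"gripper":[0,0,0,0,0,0,0,0]}'
python3 -m creep '{"translation":[[0,0,0],[0,0,0]],"spin":[0,0],"gripper":[0,0]}'
```

```text
t: 15.4
eef_pos: [0.591, -0.1359, 0.0399]
ee_rot: [-3.14, 0.001, -2.35]
force: [-0.5, 0.1, 0.2]
width: 0.069
gripper_force: 0.0
t: 16.2
eef_pos: [0.5897, -0.1361, 0.1397]
ee_rot: [3.141, -0.0, -2.351]
force: [0.4, 0.1, -3.0]
width: 0.0581
gripper_force: 25.0
t: 17.0
eef_pos: [0.5571, 0.1854, 0.1383]
ee_rot: [3.141, -0.001, -2.351]
force: [0.4, 0.6, -3.2]
width: 0.0574
gripper_force: 25.0
t: 17.8
eef_pos: [0.5419, 0.3777, 0.0665]
ee_rot: [3.141, -0.002, -2.351]
force: [0.0, -0.8, -2.6]
width: 0.0573
gripper_force: 25.0
t: 18.0
eef_pos: [0.543, 0.3777, 0.0685]
ee_rot: [-3.141, -0.001, -2.351]
force: [-0.8, -0.4, -1.5]
width: 0.0579
gripper_force: 25.0
```

```bash
python3 -m creep '{"translation":[[0,0,-14],[0,0,-9],[0,0,0],[0,0,0],[0,0,0],[0,0,0],[0,0,0],[0,0,0]],"spin":[0,0,0,0,0,0,0,0],"gripper":[0,0,0,0,0.85,0.85,0.85,0.85]}'
python3 -m creep '{"translation":[[0,0,15],[0,0,25],[0,0,35],[0,0,35],[0,0,20],[0,0,0]],"spin":[0,0,0,0,0,0],"gripper":[0.85,0.85,0.85,1,1,1]}'
python3 - <<'E'
from fit import *
fs=[snap(c,'r_'+c+'.png') for c in('scene','side')]
for c in('scene','side'):
    for n in('jar0','block0','crate'):
      for d in nets.pinpoint(c,n)[:6]: print(c,n,np.round(d['centre'],3),round(d['confidence'],2))
for b in[(.572,.127),(.578,-.001)]: print('block',fitbox(fs[1:],cork,*b,(.07,.036,.03),.05))
E
```

```text
t: 18.8
eef_pos: [0.5431, 0.3781, 0.0458]
ee_rot: [-3.142, 0.001, -2.351]
force: [0.2, 1.5, 0.4]
width: 0.0742
gripper_force: 0.0
t: 19.4
eef_pos: [0.5446, 0.3794, 0.1811]
ee_rot: [-3.141, 0.008, -2.35]
force: [0.3, -0.7, -0.1]
width: 0.0869
gripper_force: 0.0
scene jar0 [0.455 0.386 0.01 ] 0.83
scene jar0 [0.383 0.038 0.002] 0.62
scene jar0 [0.445 0.298 0.004] 0.55
scene jar0 [0.35  0.125 0.   ] 0.55
scene jar0 [0.688 0.082 0.08 ] 0.51
scene block0 [ 0.571  0.128 -0.   ] 0.64
scene block0 [ 0.576  0.001 -0.   ] 0.59
scene crate [ 0.496  0.339 -0.   ] 0.88
scene crate [ 0.689 -0.111  0.002] 0.73
scene crate [0.494 0.336 0.01 ] 0.39
side jar0 [ 0.375  0.037 -0.001] 0.86
side jar0 [0.455 0.388 0.003] 0.74
side jar0 [0.543 0.378 0.013] 0.7
side jar0 [0.444 0.297 0.003] 0.66
side jar0 [ 0.35   0.126 -0.004] 0.61
side block0 [ 0.584 -0.003  0.001] 0.76
side block0 [ 0.569  0.123 -0.003] 0.62
side crate [ 0.491 -0.344  0.001] 0.56
block (array([0.5706, 0.129 , 0.3698]), np.float64(0.183))
block (array([ 0.579 ,  0.0014, -0.8891]), np.float64(0.09))
```

```bash
python3 -m creep '{"translation":[[3,-36,0],[3,-36,0],[3,-36,0],[3,-36,0],[3,-36,0],[4,-36,0],[4,-35,0],[0,0,-30]],"spin":[-0.06,-0.06,-0.06,-0.06,-0.06,-0.06,-0.06,0],"gripper":[1,1,1,1,1,1,1,1]}' 20
python3 - <<'E'
from fit import *
w=snap('wrist'); i=w['img'].copy()
for d in nets.pinpoint('wrist','block0')[:3]: print(np.round(d['centre'],3),round(d['confidence'],2))
for b in((.5706,.129,.37),(.579,.0014,-.889)):
    for p in proj(w,box(*b,.07,.036,.03)): cv2.circle(i,tuple(int(v) for v in p.round()),3,(0,255,255),-1)
cv2.imwrite('pics/w2.png',i[:,:,::-1]); print(get_state()['eef_pos'],get_state()['ee_rot'])
E
```

```text
t: 20.6
eef_pos: [0.5684, 0.1246, 0.1487]
ee_rot: [-3.141, 0.006, -2.775]
force: [0.1, 0.7, 0.0]
width: 0.0877
gripper_force: 0.0
[ 0.58  -0.002 -0.001] 0.96
[0.571 0.13  0.002] 0.63
[0.56381044 0.12502898 0.1422477 ] [ 3.14153488 -0.00601176 -2.77335709]
```

View pics/w2.png

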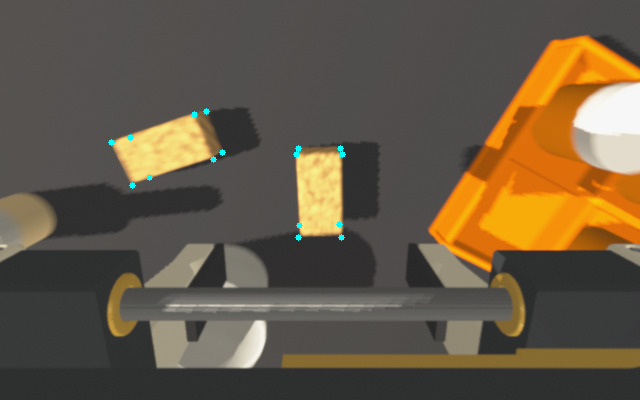

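The projected block corners (cyan) match both blocks: (320,192) aligned between the fingers, and (165,148). I'll descend.

```bash
python3 -m creep '{"translation":[[0,1,-30],[0,0,-30],[0,0,-30],[0,0,-20],[0,0,0],[0,0,0]],"spin":[0,0,0,0,0,0],"gripper":[1,1,1,1,1,1]}' 20
```

```text
t: 21.3
eef_pos: [0.5664, 0.1286, 0.0361]
ee_rot: [-3.141, -0.0, -2.769]
force: [0.6, -1.0, -0.1]
width: 0.0873
gripper_force: 0.0
```

```bash
python3 -m creep '{"translation":[[0,0,-13],[0,0,-9],[0,0,0],[0,0,0],[0,0,0],[0,0,0],[0,0,0],[0,0,0]],"spin":[0,0,0,0,0,0,0,0],"gripper":[1,1,0,0,0,0,0,0]}' 20
python3 -m creep '{"translation":[[0,0,0],[0,0,0],[0,0,0],[0,0,15],[0,0,25],[0,0,30],[0,0,35],[0,0,0]],"spin":[0,0,0,0,0,0,0,0],"gripper":[0,0,0,0,0,0,0,0]}'
```

```text
t: 22.1
eef_pos: [0.566, 0.128, 0.0137]
ee_rot: [3.142, 0.0, -2.771]
force: [0.4, -0.2, -0.7]
width: 0.0454
gripper_force: 0.0
t: 22.9
eef_pos: [0.5687, 0.1291, 0.1234]
ee_rot: [3.141, 0.008, -2.77]
force: [-0.4, -0.1, -1.4]
width: 0.0359
gripper_force: 19.9
```

```bash
python3 -m creep '{"translation":[[-10,-36,0],[-10,-36,0],[-10,-36,0],[-10,-36,0],[-10,-36,0],[-10,-36,0],[-10,-36,0],[-10,-36,0]],"spin":[0.088,0.088,0.088,0.088,0.088,0.088,0.088,0.088],"gripper":[0,0,0,0,0,0,0,0]}'
python3 -m creep '{"translation":[[-9,-36,0],[-9,-36,0],[-9,-36,0],[-9,-36,0],[-8,-36,0],[0,0,-30],[0,0,-30],[0,0,0]],"spin":[0.088,0.088,0.088,0.088,0.088,0,0,0],"gripper":[0,0,0,0,0,0,0,0]}'
```

```text
t: 23.7
eef_pos: [0.485, -0.1613, 0.1181]
ee_rot: [3.141, -0.0, -2.063]
force: [0.6, 0.4, -0.7]
width: 0.0359
gripper_force: 19.9
t: 24.5
eef_pos: [0.4386, -0.339, 0.0545]
ee_rot: [3.134, 0.003, -1.629]
force: [-1.1, 0.3, -0.4]
width: 0.0363
gripper_force: 19.9
```

```bash
python3 -m creep '{"translation":[[0,0,-20],[0,0,-12],[0,0,-6],[0,0,0],[0,0,0],[0,0,0],[0,0,0],[0,0,0]],"spin":[0,0,0,0,0,0,0,0],"gripper":[0,0,0,0,0.6,0.6,0.6,0.6]}'
python3 -m creep '{"translation":[[0,0,20],[0,0,25],[0,0,30],[0,0,30],[14,37,0],[14,37,0],[14,37,0],[14,37,0]],"spin":[0,0,0,0,0.082,0.082,0.082,0.082],"gripper":[0.6,0.6,0.6,1,1,1,1,1]}'
python3 -m creep '{"translation":[[14,37,0],[14,37,0],[14,37,0],[14,37,0],[14,36,20],[0,0,0]],"spin":[0.082,0.082,0.082,0.082,0.082,0],"gripper":[1,1,1,1,1,1]}'
python3 - <<'E'
from fit import *
w=snap('wrist'); i=w['img'].copy(); f=snap('side','s3.png')
for d in nets.pinpoint('wrist','block0')[:3]+nets.pinpoint('side','block0')[:3]: print(np.round(d['centre'],3),round(d['confidence'],2))
for b in((.579,.0014,-.889),):
    for p in proj(w,box(*b,.07,.036,.03)): cv2.circle(i,tuple(int(v) for v in p.round()),3,(0,255,255),-1)
j=cv2.resize(f['img'][120:350,230:400],None,fx=400/230,fy=400/230)
cv2.imwrite('pics/w3.png',cv2.resize(np.hstack([i,j]),None,fx=.8,fy=.8)[:,:,::-1]); print(get_state()['eef_pos'],get_state()['ee_rot'])
E
```

```text
t: 25.3
eef_pos: [0.4423, -0.3401, 0.0211]
ee_rot: [-3.141, -0.0, -1.627]
force: [0.3, 0.5, 0.5]
width: 0.0526
gripper_force: 0.0
t: 26.1
eef_pos: [0.4983, -0.1907, 0.1261]
ee_rot: [-3.141, -0.0, -1.296]
force: [1.1, -0.0, 0.4]
width: 0.0853
gripper_force: 0.0
t: 26.7
eef_pos: [0.5712, -0.0043, 0.148]
ee_rot: [-3.137, -0.003, -0.882]
force: [-0.5, 0.5, -0.2]
width: 0.0877
gripper_force: 0.0
[0.581 0.003 0.002] 0.67
[ 0.58  -0.003 -0.   ] 0.68
[ 0.444 -0.338 -0.001] 0.62
[ 0.56725794 -0.00847943  0.14523077] [ 3.14090895e+00  4.96670808e-04 -8.89667632e-01]
```

View pics/w3.png

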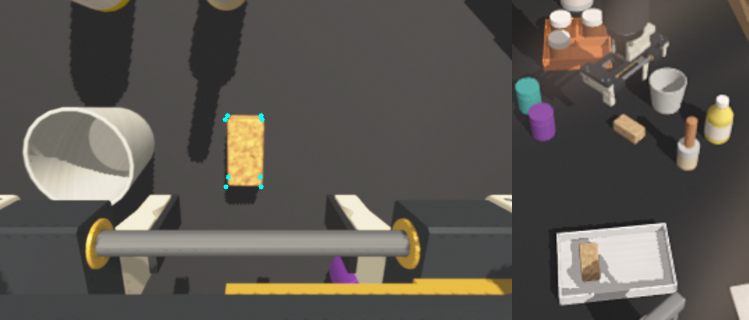

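The left half shows the second block at (245,150), matching its projected corners. The right half shows the first block in the tray at (590,260) and three jars in the crate. I'll descend slightly offset from the can.

```bash
python3 -m creep '{"translation":[[0,0,-30],[0,0,-30],[0,0,-30],[0,0,-18],[0,0,0],[0,0,0]],"spin":[0,0,0,0,0,0],"gripper":[1,1,1,1,1,1]}' 20
```

```text
t: 27.5
eef_pos: [0.5677, -0.009, 0.0377]
ee_rot: [3.141, 0.0, -0.89]
force: [0.2, 0.1, 0.1]
width: 0.0875
gripper_force: 0.0
```

```bash
python3 -m creep '{"translation":[[0,0,-13],[0,0,-9],[0,0,0],[0,0,0],[0,0,0],[0,0,0],[0,0,0],[0,0,0]],"spin":[0,0,0,0,0,0,0,0],"gripper":[1,1,1,0,0,0,0,0]}' 20
python3 -m creep '{"translation":[[0,0,0],[0,0,0],[0,0,0],[0,0,15],[0,0,25],[0,0,30],[0,0,35],[0,0,0]],"spin":[0,0,0,0,0,0,0,0],"gripper":[0,0,0,0,0,0,0,0]}'
```

```text
t: 28.3
eef_pos: [0.5684, -0.0078, 0.0159]
ee_rot: [-3.141, -0.0, -0.889]
force: [-0.1, 0.8, 0.4]
width: 0.053
gripper_force: 0.3
t: 29.1
eef_pos: [0.5706, -0.0076, 0.1252]
ee_rot: [-3.135, -0.004, -0.888]
force: [1.0, 0.3, -0.9]
width: 0.0358
gripper_force: 20.0
```

```bash
python3 -m creep '{"translation":[[-3,-38,0],[-3,-38,0],[-3,-38,0],[-3,-38,0],[-3,-38,0],[-3,-37,0],[-3,-37,0],[-3,-37,0]],"spin":[-0.083,-0.083,-0.083,-0.083,-0.083,-0.083,-0.083,-0.083],"gripper":[0,0,0,0,0,0,0,0]}'
python3 -m creep '{"translation":[[-3,-37,0],[0,0,-20],[0,0,-25],[0,0,-20],[0,0,0],[0,0,0]],"spin":[-0.083,0,0,0,0,0],"gripper":[0,0,0,0,0,0]}'
```

```text
t: 29.9
eef_pos: [0.543, -0.3103, 0.1197]
ee_rot: [3.14, 0.001, -1.556]
force: [1.8, 0.5, 0.1]
width: 0.036
gripper_force: 20.0
t: 30.5
eef_pos: [0.5406, -0.346, 0.0552]
ee_rot: [3.14, 0.0, -1.636]
force: [0.9, -0.3, 0.3]
width: 0.036
gripper_force: 20.0
```

```bash
python3 -m creep '{"translation":[[0,0,-20],[0,0,-13],[0,0,0],[0,0,0],[0,0,0],[0,0,0],[0,0,0],[0,0,0]],"spin":[0,0,0,0,0,0,0,0],"gripper":[0,0,0,0.6,0.6,0.6,0.6,0.6]}'
python3 -m creep '{"translation":[[0,0,20],[0,0,30],[0,0,35],[0,0,40],[0,0,40],[15,24,0],[15,24,0],[15,24,0]],"spin":[0,0,0,0,0,0,0,0],"gripper":[0.6,0.6,0.6,0.6,0.6,0.6,0.6,0.6]}'
python3 -m creep '{"translation":[[20,30,0],[20,31,0],[20,31,0],[20,31,0],[20,31,0],[4,9,0],[0,0,0]],"spin":[0,0,0,0,0,0,0],"gripper":[0.6,0.6,0.6,0.6,0.6,0.6,0.6]}'
python3 - <<'E'
from h import *
for c in('side','scene','wrist'):
    f=snap(c,'t_'+c+'.png')
    for n in('brush','can_rim','can','block0'):
      for d in nets.pinpoint(c,n)[:3]: print(c,n,np.round(d['centre'],3),round(d['confidence'],2))
print(get_state()['eef_pos'])
a=cv2.imread('pics/t_side.png')[120:350,210:410];b=cv2.imread('pics/t_wrist.png')
cv2.imwrite('pics/c4.png',cv2.resize(np.hstack([b,cv2.resize(a,(348,400))]),None,fx=.8,fy=.8))
E
```

```text
t: 31.3
eef_pos: [0.5411, -0.3461, 0.023]
ee_rot: [-3.141, -0.0, -1.636]
force: [-0.2, -0.2, -0.7]
width: 0.0531
gripper_force: 0.0
t: 32.1
eef_pos: [0.5863, -0.2734, 0.1883]
ee_rot: [-3.14, 0.0, -1.637]
force: [0.1, 1.1, -0.0]
width: 0.0528
gripper_force: 0.0
t: 32.8
eef_pos: [0.6904, -0.1095, 0.1871]
ee_rot: [3.141, 0.0, -1.634]
force: [-0.5, -0.5, -0.7]
width: 0.0527
gripper_force: 0.0
side brush [ 0.693 -0.106 -0.002] 0.62
side can_rim [0.692 0.081 0.078] 0.54
side can [ 0.442 -0.339  0.002] 0.42
side block0 [ 0.441 -0.338  0.002] 0.95
side block0 [ 0.544 -0.349  0.004] 0.6
scene brush [ 0.69  -0.109  0.002] 0.74
scene brush [0.688 0.083 0.078] 0.63
scene can_rim [0.687 0.083 0.077] 0.78
scene can [0.684 0.079 0.003] 0.88
scene block0 [ 0.542 -0.348  0.004] 0.67
scene block0 [ 0.445 -0.334  0.   ] 0.6
wrist brush [ 0.695 -0.11  -0.003] 0.6
wrist can [ 0.691  0.077 -0.001] 0.6
[ 0.68995683 -0.11108253  0.18758057]
```

View pics/c4.png

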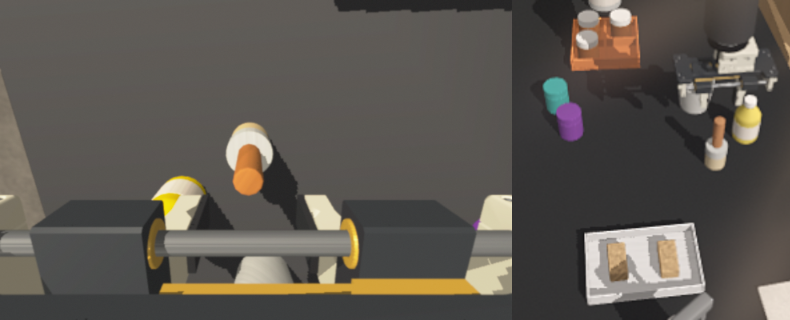

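Left: brush handle at (248,170), between the fingers. Right: both blocks in the tray at (617,262) and (668,258), and three jars in the crate. I'll grasp the handle.

```bash
python3 -m creep '{"translation":[[1,0,-30],[0,0,-30],[0,0,-22],[0,0,-13],[0,0,0],[0,0,0],[0,0,0],[0,0,0]],"spin":[0,0,0,0,0,0,0,0],"gripper":[0.6,0.6,0.6,0.6,0.6,0,0,0]}' 35
python3 -m creep '{"translation":[[0,0,0],[0,0,0],[0,0,0],[0,0,20],[0,0,30],[0,0,35],[0,0,30],[0,0,0]],"spin":[0,0,0,0,0,0,0,0],"gripper":[0,0,0,0,0,0,0,0]}'
python3 -m creep '{"translation":[[-1,32,0],[-1,32,0],[-1,32,0],[0,32,0],[0,32,0],[0,31,0],[0,0,0],[0,0,0]],"spin":[0,0,0,0,0,0,0,0],"gripper":[0,0,0,0,0,0,0,0]}'
python3 - <<'E'
from h import *
for c in('side','scene'):
    f=snap(c,'u_'+c+'.png')
    for n in('brush','can_rim'):
      for d in nets.pinpoint(c,n)[:3]: print(c,n,np.round(d['centre'],3),round(d['confidence'],2))
print(get_state()['eef_pos'])
a=cv2.imread('pics/u_side.png')[100:240,270:410];b=cv2.imread('pics/u_scene.png')[100:240,290:430]
cv2.imwrite('pics/c5.png',cv2.resize(np.hstack([a,b]),(800,400)))
E
```

```text
t: 34.35
eef_pos: [0.6917, -0.111, 0.094]
ee_rot: [-3.139, 0.0, -1.636]
force: [0.2, 0.0, -1.0]
width: 0.0338
gripper_force: 0.0
t: 35.15
eef_pos: [0.6932, -0.1113, 0.2129]
ee_rot: [-3.134, -0.0, -1.635]
force: [0.7, 0.2, -1.2]
width: 0.0233
gripper_force: 34.9
t: 35.95
eef_pos: [0.6874, 0.0807, 0.2066]
ee_rot: [3.14, -0.0, -1.634]
force: [0.0, -0.1, -1.2]
width: 0.0238
gripper_force: 34.9
side brush [0.689 0.082 0.112] 0.57
side can_rim [0.688 0.079 0.078] 0.59
side can_rim [0.442 0.299 0.002] 0.33
scene brush [ 0.445  0.296 -0.001] 0.73
scene brush [ 0.543 -0.318  0.005] 0.72
scene brush [0.684 0.079 0.113] 0.6
scene can_rim [0.69  0.081 0.075] 0.59
scene can_rim [ 0.516  0.552 -0.   ] 0.2
[0.68798365 0.07899659 0.20752223]
```

View pics/c5.png

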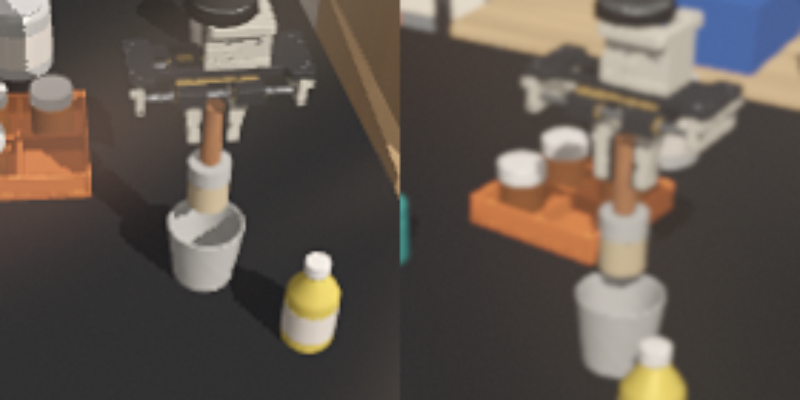

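Both views show the brush held upright and centred over the can mouth. I'll dip it to about 15 mm above the bench, hold, and raise it again.

```bash
python3 -m creep '{"translation":[[0,0,-20],[0,0,-20],[0,0,-20],[0,0,-18],[0,0,-12],[0,0,-8],[0,0,0],[0,0,0]],"spin":[0,0,0,0,0,0,0,0],"gripper":[0,0,0,0,0,0,0,0]}'
python3 -m creep '{"translation":[[0,0,0],[0,0,0],[0,0,0],[0,0,0],[0,0,0],[0,0,0]],"spin":[0,0,0,0,0,0],"gripper":[0,0,0,0,0,0]}'
python3 -m creep '{"translation":[[0,0,15],[0,0,20],[0,0,20],[0,0,20],[0,0,20],[0,0,10],[0,0,0]],"spin":[0,0,0,0,0,0,0],"gripper":[0,0,0,0,0,0,0]}'
```

```text
t: 37.05
eef_pos: [0.6885, 0.0799, 0.1103]
ee_rot: [-3.141, 0.0, -1.636]
force: [0.6, 0.4, -0.9]
width: 0.0233
gripper_force: 34.9
t: 37.65
eef_pos: [0.688, 0.08, 0.1096]
ee_rot: [-3.142, 0.0, -1.636]
force: [-0.2, -0.5, -1.1]
width: 0.0234
gripper_force: 34.9
t: 38.35
eef_pos: [0.6889, 0.0802, 0.2171]
ee_rot: [-3.138, 0.001, -1.636]
force: [-0.6, 0.5, -1.6]
width: 0.0232
gripper_force: 34.9
```

```bash
python3 -m creep '{"translation":[[-22,30,0],[-22,30,0],[-22,30,0],[-22,30,0],[-22,30,0],[-22,30,0],[-22,30,0],[0,0,0]],"spin":[0,0,0,0,0,0,0,0],"gripper":[0,0,0,0,0,0,0,0]}'
python3 -m creep '{"translation":[[0,0,-20],[0,0,-25],[0,0,-20],[0,0,-15],[0,0,0],[0,0,0]],"spin":[0,0,0,0,0,0],"gripper":[0,0,0,0,0,0]}'
python3 - <<'E'
from h import *
f=snap('side','v_side.png'); snap('wrist','v_wrist.png')
for c in('side','wrist'):
  for n in('brush',):
    for d in nets.pinpoint(c,n)[:3]: print(c,n,np.round(d['centre'],3),round(d['confidence'],2))
a=cv2.imread('pics/v_side.png')[90:190,220:340]
cv2.imwrite('pics/c6.png',cv2.resize(a,(600,500),interpolation=cv2.INTER_CUBIC))
E
```

```text
t: 39.15
eef_pos: [0.5314, 0.2928, 0.2137]
ee_rot: [3.14, -0.0, -1.632]
force: [-0.6, 1.0, -0.5]
width: 0.0235
gripper_force: 34.9
t: 39.75
eef_pos: [0.534, 0.2896, 0.1343]
ee_rot: [3.141, -0.001, -1.636]
force: [0.1, -0.5, -0.6]
width: 0.0236
gripper_force: 34.9
side brush [0.533 0.295 0.039] 0.86
wrist brush [0.535 0.29  0.041] 0.57
```

View pics/c6.png

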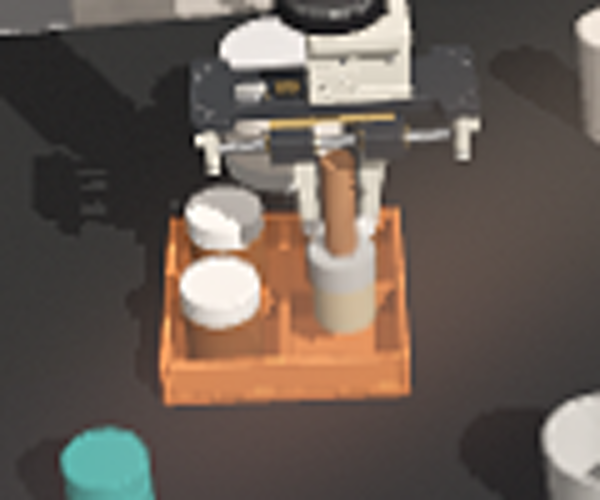

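The brush (345,250) hangs over the free near-right compartment, and the two left jars are seated. I'll lower the brush, release and retreat.

```bash
python3 -m creep '{"translation":[[0,0,-14],[0,0,-11],[0,0,-6],[0,0,-3],[0,0,0],[0,0,0],[0,0,0]],"spin":[0,0,0,0,0,0,0],"gripper":[0,0,0,0,0,0,0]}'
python3 -m creep '{"translation":[[0,0,0],[0,0,0],[0,0,0],[0,0,0],[0,0,0],[0,0,10],[0,0,20],[0,0,30]],"spin":[0,0,0,0,0,0,0,0],"gripper":[0.6,0.6,0.6,0.6,0.6,0.6,0.6,0.6]}'
python3 -m creep '{"translation":[[0,0,35],[0,0,30],[20,-35,0],[20,-35,0],[20,-35,0],[20,-35,0],[0,0,0],[0,0,0]],"spin":[0,0,0,0,0,0,0,0],"gripper":[0.6,0.6,0.6,0.6,0.6,0.6,0.6,0.6]}'
python3 - <<'E'
from h import *
for c in('side','scene'):
    f=snap(c,'x_'+c+'.png')
    for n in('brush','jar0','block0'):
      for d in nets.pinpoint(c,n)[:6]: print(c,n,np.round(d['centre'],3),round(d['confidence'],2))
a=cv2.imread('pics/x_side.png')[100:350,220:420]; b=cv2.imread('pics/x_scene.png')[130:320,170:420]
cv2.imwrite('pics/c7.png',np.hstack([cv2.resize(a,(400,500)),cv2.resize(b,(400,500))]))
E
```

```text
t: 40.65
eef_pos: [0.5341, 0.2902, 0.1008]
ee_rot: [-3.141, 0.0, -1.636]
force: [0.0, -0.2, -1.1]
width: 0.0234
gripper_force: 34.9
t: 41.45
eef_pos: [0.5332, 0.2893, 0.1604]
ee_rot: [3.139, -0.002, -1.636]
force: [-0.3, 0.1, -0.2]
width: 0.0525
gripper_force: 0.0
t: 42.25
eef_pos: [0.6144, 0.1489, 0.2261]
ee_rot: [-3.141, 0.0, -1.638]
force: [-0.7, -0.1, 0.4]
width: 0.0528
gripper_force: 0.0
side brush [0.532 0.295 0.004] 0.72
side jar0 [0.445 0.299 0.004] 0.87
side jar0 [0.453 0.391 0.002] 0.81
side jar0 [ 0.377  0.032 -0.001] 0.79
side jar0 [0.542 0.377 0.01 ] 0.73
side jar0 [ 0.353  0.128 -0.003] 0.53
side jar0 [ 0.491 -0.341  0.003] 0.53
side block0 [ 0.55  -0.319  0.003] 0.87
side block0 [ 0.445 -0.342  0.002] 0.68
scene brush [0.527 0.292 0.006] 0.54
scene jar0 [0.443 0.296 0.003] 0.78
scene jar0 [0.453 0.382 0.007] 0.75
scene jar0 [ 0.352  0.127 -0.002] 0.73
scene jar0 [0.544 0.379 0.006] 0.53
scene block0 [ 0.442 -0.335  0.001] 0.79
scene block0 [ 0.543 -0.317  0.003] 0.73
```

View pics/c7.png

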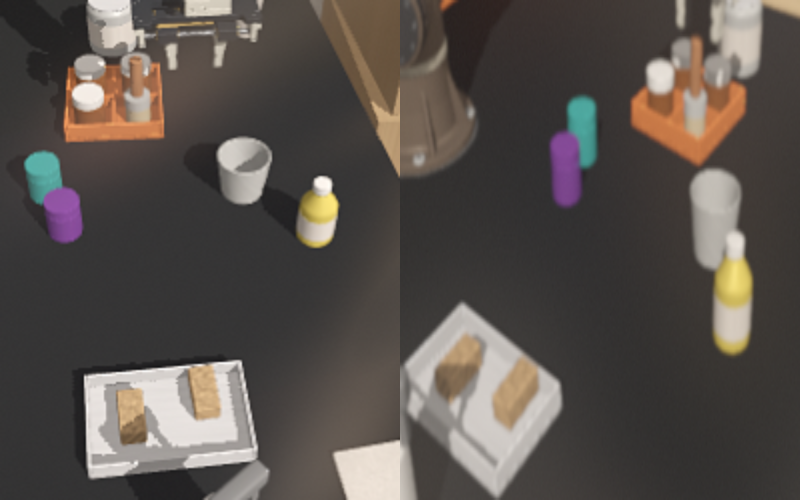

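Everything is in place, but the right-hand block was knocked toward the tray's far wall. I'll check that it still lies flat inside.

Run:
```python
from fit import *
f=snap('side')
m=lambda i:cv2.inRange(cv2.cvtColor(i,cv2.COLOR_RGB2HSV),(8,60,60),(22,200,255))
r,s=fitbox([f],m,.546,-.318,(.07,.036,.034)); print(r,s)
c,sn=np.cos(-.06),np.sin(-.06)
P=box(*r,.07,.036,.03)[:,:2]-[.491,-.343]; print((P@np.array([[c,-sn],[sn,c]])).round(3)[::2])
i=cv2.resize(f['img'][270:345,255:355],None,fx=7,fy=7,interpolation=cv2.INTER_CUBIC)
for p in proj(f,box(*r,.07,.036,.03,.004)): cv2.circle(i,tuple(int(v) for v in ((p-[255,270]+.5)*7)),4,(0,255,255),-1)
cv2.imwrite('pics/c8.png',i[:,:,::-1])
```

```text
[ 0.5458 -0.3113  1.5055] 0.133
[[ 0.071 -0.   ]
 [ 0.035  0.   ]
 [ 0.071  0.07 ]
 [ 0.035  0.07 ]]
```

View pics/c8.png

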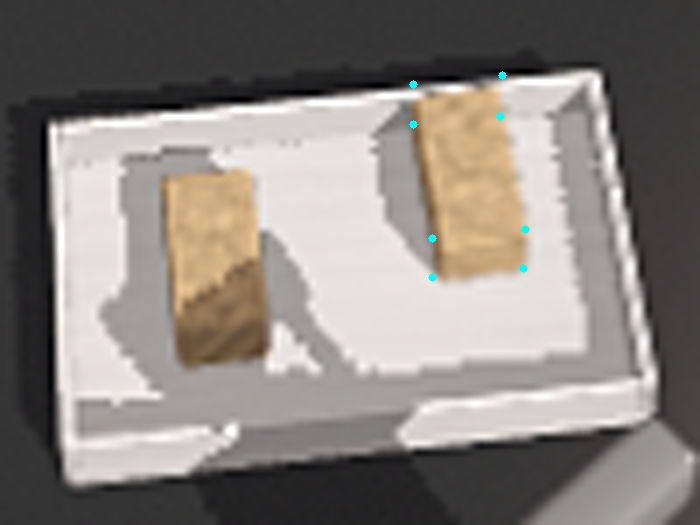

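The right block lies flat on the tray floor, touching the far wall (top face (470,165) in the crop, full side visible below). It is fully inside, so I'll hand in.

```bash
python3 -c "
from station import arm
print(arm.job_done())"
```

```text
the job is handed in; nothing more can be done
None
```

The job is handed in: the brush was dipped deep in the can and stands in the crate with the three jars, and both cork blocks lie in the tray (one got knocked against the far wall but still looks flat inside); I never touched the spray bottle, tin, yellow bottle or look-alikes.

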